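# Mount the cup pedestal on its earthquake-safe stand

### The job

Set up the cup display: fit the hollow square wooden pedestal over the square steel shaft of its stand, lowering it gently without letting it fall until it sits fully home on the base plate. Then stand the small stoneware cup upright on the middle of the pedestal's top, setting it down gently. Leave everything else where it is, and do not knock over the pedestal or the cup.

Things in the scene. Friction and masses are not known exactly. Their poses are not given: they have to be found in the camera images.
- square_pedestal: Loose square cypress pedestal, 54 x 54 mm and 110 mm tall, upright, about 0.2 kg. A square bore 33 x 33 mm, parallel to its faces and 96 mm deep, is open at the underside; the top is closed (14 mm thick). Origin: centre of the underside; z up, x and y square to its side faces. Fits in any quarter turn. Grip it near its top.
- pedestal_top (a point): Centre of the square pedestal's flat top, 110 mm above its origin; same axes.
- square_stand: Fixed stand: dark steel base plate 90 x 90 mm, 8 mm thick, with an upright square steel shaft 28 x 28 mm in its middle, its sides parallel to the plate's. The shaft rises to 92 mm above the table, its top 16 mm tapering to 12 mm square. Origin: centre of the underside of the plate; z up, x and y square to the shaft's sides.
- stand_seat (a point): Centre of the upper face of the square stand's base plate (on the shaft's axis, 8 mm above the table), where the pedestal's underside rests when fully home; stand's axes.
- shaft_top (a point): Top centre of the square shaft, 92 mm above the table.
- cup: Loose small stoneware cup without handle, rim diameter 58 mm, slightly narrower at the foot, 65 mm tall, 4 mm wall, about 0.14 kg, standing upright. Origin: centre of the underside; z up.
- round_pedestal: Bystander: loose round cypress pedestal, 64 mm diameter, 110 mm tall. Origin: centre of underside.
- round_stand: Bystander: fixed stand with a round plate 92 mm across and a thick round shaft of 44 mm diameter, 92 mm tall; it does not fit the square pedestal. Origin: centre of underside.
- rib: Bystander: grey silicone potter's rib lying flat, about 98 x 56 x 7 mm. Origin: underside, near its middle.
- spoon: Bystander: stainless spoon lying flat, 130 mm long. Origin: underside, near its middle, x along it.
- bowl: Bystander: stoneware bowl, 120 mm across, 50 mm tall. Origin: centre of underside.
- caddy: Bystander: copper tea caddy, 72 mm diameter, 100 mm tall. Origin: centre of underside.
- brush: Bystander: wooden brush lying flat, 190 mm long, at the far side of the table. Origin: underside, near its middle.
Not all that is in view belongs to the job. What is shaped like the square_stand but blue or purple is not meant. Leave any purple look-alike of the cup alone.

How it is judged:
By the outcome, as a careful person would: the job done as asked, in the order asked, and still so for the second after the job is handed in, with the robot touching nothing.
It also fails if it takes over 72 s, if anything falls off the work surface, if the arm or the gripper's body presses on something with over 40 N, if the wrist force passes 120 N, or if a joint passes its speed limit or range.

### The arm

A 6-joint arm with a two-finger parallel gripper is mounted at the origin on the work surface. World frame = base frame: x ahead of the robot, y to its left, z up, the work surface at z = 0. Lengths are in m, angles in rad, forces in N, time in s.
With the tool pointing down it reaches from about 0.35 to 0.725 m from the base axis. Payload 4.3 kg.
Tool frame: the origin (TCP) lies at the centre of the arm's flange, where the gripper is bolted on; the fingertips stand 173 mm ahead of it and the grasp point (between the pads) lies 155 mm ahead of it; z points along the fingers, y is the line along which they close (so a half turn about z gives the same grasp; the last joint's range is limited). The gripper opens to 85 mm and grips with 20 to 120 N. Pads are 22 mm wide; open, the fingers measure 114 mm over their backs; the gripper's body (76 mm by 85 mm) begins 54 mm behind the grasp point. The pads swing forward as they close: fully open they stand 13 mm farther back than shut.
Start: joints at [-1.381, 0.377, 0.081, 1.274, 0, 1.46], TCP at [0.17, -0.549, 0.405] pointing down, gripper open.
Joint ranges: [-2.72, 2.72], [-0.84, 1.66], [-1.02, 1.22], [-1.77, 2.12], [-1.37, 1.28], [-3.14, 3.14]. Speed limits (rad/s): [2.57, 2.57, 3.14, 3.14, 3.14, 3.14].

### API

Orientations are given as a rotation vector (axis times angle).
In Python, from bench import env, optics gives the robot as it stands.
- The arm moves only by the tool jog_arm, never from a script. Its argument "rows" is a list that holds one entry, the list of rows, each a list of 7 numbers: the shift along the tool's x, y, z in mm, then the turn, a rotation vector about the tool's x, y, z in rad, then the opening, from 0 (shut) to 1 (fully open). A call has 1 to 8 rows; each row shifts and turns the commanded pose from where the row before left it, along the tool's axes as they then stand; what a row does not reach is not made up. A row lasts 1/8 s, in which the tool goes at most 62.5 mm and 10.7 degrees, less where a joint would pass 70% of its speed; a pose out of reach is approached as far as the arm can. A call is refused whole if a number of a shift passes 62.5 or a number of a turn 0.188, either way. A call with a gripper value outside its range is refused whole. The fingers move at their own pace and stop on an object; "squeeze" is the grip in N (left out, the last holds). Time passes only in rows, so rows that do not move let the fingers close. It gives the time, the measured TCP pose, the force, the opening and the grip force at its end, in the units of the state.
- env.sense(): the state, without advancing time (a new reading comes with each control period).
- optics.capture(name): name is "scene" or "top" or "wrist"; returns (picture, depth): 420x560x3 uint8, blue, green, red; 420x560 float32, m along the optical axis (not along the pixel's ray), 0 where there is no reading.
- optics.get_calibration(name): a dict with "mtx" (3x3 intrinsics, pixels), "k1" (the pictures are not rectified: a ray, as slopes to the right and down, at radius r is drawn at 1 + k1 r^2 times it, then the intrinsics apply), "R" (3x3) and "t" (3): a world point X has camera coordinates R X + t. Camera axes: x right, y down, z forward; pixel columns grow to the right and rows downward; lengths in m; the calibration is good to about 2 mm. A picture is of the moment at which its call begins: read the wrist's pose just before it. get_calibration takes no time and is no camera call; for the wrist camera it gives the pose at the moment of the call.
- env.hand_in(): hands the job in; it is judged then, once.
The state is a dict: "time_s": time; "q": joint angles; "joint_vel": joint speeds; "joint_torque": joint torques, N m; "position": TCP position; "eef_rot": TCP orientation; "force": force on the tool from outside, world axes, zero at the start; "moment": the same for the moment, N m; "opening": opening from 0.0 (shut) to 1.0 (fully open); "grasp_force": force on a finger pad.
Only numpy, scipy, OpenCV 4.12 (cv2) and the standard library are available. Lean on these libraries where they do the work, as an engineer would, in place of code of your own. Each camera call takes 0.05 s, during which the arm holds its last target. There are 200 camera calls.

## Working session

There is one attempt and no reset: what is moved stays moved. The work goes in short steps, Python scripts to look and compute and a tool call to move; the robot and the scene stay as the last step left them, time stands still between calls to the robot, and variables do not carry over. Pictures are saved under pics/ and viewed, at most 10 in all, crops included, and the job is handed in when it is done.

Besides the shell and the picture viewer there is one more tool, called by a JSON object that holds its "fn" and its "kwargs", one argument or row to a line. jog_arm: Moves the arm, as the interface text tells. Its arguments: {"type":"object","properties":{"rows":{"type":"array","items":{"type":"array","items":{"type":"array","items":{"type":"number"}}}},"squeeze":{"type":"number"}},"required":["rows"]}

```bash
mkdir -p pics; ls; python3 - <<'E'
from bench import env, optics
import cv2,numpy as np
s=env.sense();print(s)
for n in("scene","top"):
    p,d=optics.capture(n);cv2.imwrite(f"pics/{n}0.png",p);np.savez(f"{n}0.npz",p=p,d=d)
    print(n,optics.get_calibration(n))
E
```

```text
pics
{'time_s': 0.0, 'q': array([-1.38127331e+00,  3.78057301e-01,  7.96105990e-02,  1.27439351e+00,
        4.05390870e-05,  1.46049486e+00]), 'joint_vel': array([ 1.50516891e-05, -2.10706882e-03,  5.47473701e-04, -1.01649990e-03,
       -4.80899483e-04, -1.18191167e-03]), 'joint_torque': array([-2.21750059e-03, -4.63606417e+01,  2.69873017e+01,  2.08918814e-02,
       -1.35437476e-04, -4.93050635e-06]), 'position': array([ 0.16977962, -0.54904059,  0.40375788]), 'eef_rot': array([-3.10433619e+00, -4.68895814e-01,  6.34682708e-05]), 'force': array([-0.43200277,  0.3781784 , -0.20958516]), 'moment': array([-0.04961786,  0.00975115,  0.03702457]), 'grasp_force': 0.0, 'opening': 1.0008605229160012}
scene {'mtx': array([[443.92808439,   0.        , 282.62645744],
       [  0.        , 443.92808439, 210.18934673],
       [  0.        ,   0.        ,   1.        ]]), 'k1': -0.04431426968902551, 'R': array([[ 0.12958716,  0.99146308,  0.01442661],
       [ 0.784383  , -0.09359899, -0.61317415],
       [-0.60658922,  0.09077548, -0.78981601]]), 't': array([-0.05993664, -0.40323335,  1.63959558])}
top {'mtx': array([[396.87756609,   0.        , 276.74560338],
       [  0.        , 396.87756609, 213.56081822],
       [  0.        ,   0.        ,   1.        ]]), 'k1': -0.1121006953988151, 'R': array([[ 0.00920956, -0.99993384, -0.00689175],
       [-0.99238583, -0.00829307, -0.12288856],
       [ 0.12282328,  0.00797103, -0.99239655]]), 't': array([-0.0196954 ,  0.5859462 ,  0.90091751])}
```

View pics/scene0.png

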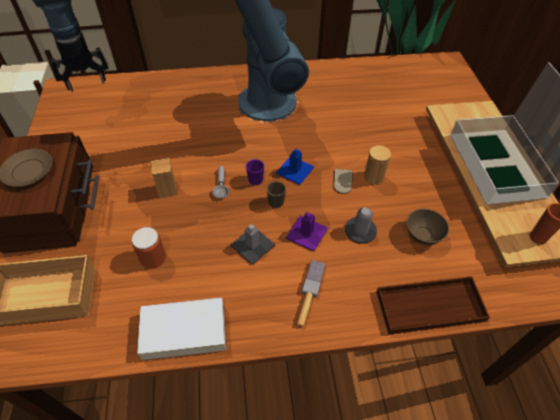

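View pics/top0.png

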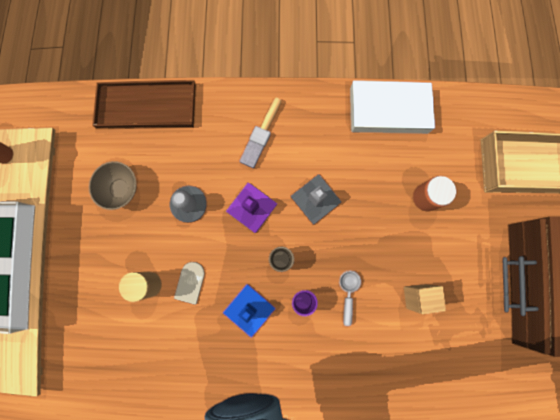

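The scene view shows the square pedestal at about (163,178), the dark stand at (252,240) and the grey cup at (276,195). In the top view they are at (427,299), (316,198) and (281,259). The blue and purple stands and the purple cup are decoys.

```bash
cat > h.py <<'E'
import numpy as np,cv2
from bench import env,optics
def rays(c,uv):
    uv=np.asarray(uv,float).reshape(-1,1,2)
    K=c["mtx"];n=cv2.undistortPoints(uv,K,np.array([c["k1"],0,0,0.])).reshape(-1,2)
    return np.c_[n,np.ones(len(n))]
def world(c,uv,d): # d depth
    return (rays(c,uv)*np.asarray(d).reshape(-1,1)-c["t"])@c["R"]
def plane(c,uv,z):
    r=rays(c,uv)@c["R"];o=-c["R"].T@c["t"]
    return o+r*((z-o[2])/r[:,2])[:,None]
def cloud(c,d):
    v,u=np.mgrid[:420,:560];return world(c,np.c_[u.ravel(),v.ravel()],d.ravel()).reshape(420,560,3)
def rect(xy):
    r=cv2.minAreaRect((xy*1000).astype(np.float32));return np.round(r[0],1),np.round(r[1],1),round(r[2],1)
E
python3 - <<'E'
from h import *
def proj(c,X):
    x=X@c["R"].T+c["t"];n=x[:,:2]/x[:,2:];n*=1+c["k1"]*(n**2).sum(1,keepdims=True)
    return n*c["mtx"][0,0]+c["mtx"][:2,2]
c=optics.get_calibration("top");f=np.load("top0.npz");p,d=f["p"],f["d"]
W=cloud(c,d);z=W[...,2]
m=np.zeros((420,560),bool);B=lambda x0,x1,y0,y1:(lambda a:(a.__setitem__((slice(y0,y1),slice(x0,x1)),True),a)[1])(m.copy())
print("table z",np.median(z[330:380,100:180]))
hsv=cv2.cvtColor(p,cv2.COLOR_BGR2HSV)
# pedestal top
b=B(395,460,275,325)&(z>.103)&(z<.118);q=W[b];print("ped top",b.sum(),q.mean(0),q[:,2].std(),rect(q[:,:2]))
# stand plate by color
b=B(285,350,170,230)&(hsv[...,1]<90);
n,l,st,ce=cv2.connectedComponentsWithStats(b.astype(np.uint8));i=1+st[1:,4].argmax();b=l==i
b1=b&(z>.003)&(z<.014);print("plate",b1.sum(),rect(W[b1][:,:2]),np.median(z[b1]))
uv=np.argwhere(b)[:,::-1];print("plate ray",rect(plane(c,uv,.008)[:,:2]))
b2=B(285,350,170,230)&(z>.086)&(z<.098);print("shaft top",b2.sum(),W[b2].mean(0),rect(W[b2][:,:2]))
b3=B(262,302,240,280)&(z>.058)&(z<.072);q=W[b3];print("cup rim",b3.sum(),q.mean(0),cv2.minEnclosingCircle((q[:,:2]*1000).astype(np.float32)))
pc=B(285,330,285,325)&(z>.05);print("purple cup",W[pc].mean(0));
for nm,a in(("spoon",B(335,365,265,330)&(hsv[...,1]<90)),):print(nm,W[a].mean(0),W[a].min(0),W[a].max(0))
c=optics.get_calibration("scene");f=np.load("scene0.npz");d2=f["d"];W2=cloud(c,d2);z2=W2[...,2]
for nm,(x0,x1,y0,y1),lo,hi in(("ped",(145,185,150,205),.104,.118),("shaft",(235,272,215,262),.086,.098),("plate",(225,280,215,265),.004,.0125),("cup",(262,292,178,212),.059,.072)):
    b=B(x0,x1,y0,y1)&(z2>lo)&(z2<hi);q=W2[b];print("scene",nm,b.sum(),q.mean(0) if len(q) else 0, rect(q[:,:2]) if len(q)>3 else 0)
E
```

```text
table z -9.600383726801845e-05
ped top 636 [ 0.39257441 -0.3509153   0.10988619] 0.0016797022583387427 (array([ 392.7, -352.2]), array([55.5, 55.9]), 7.9)
plate 1085 (array([ 627.4, -109.1]), array([89.1, 89.9]), 39.0) 0.008015346381720167
plate ray (array([ 627.1, -109.3]), array([89.7, 89.6]), 39.0)
shaft top 62 [ 0.62702703 -0.10843159  0.09059675] (array([ 627.8, -108.5]), array([17.7, 18.7]), 38.5)
cup rim 147 [ 0.47940816 -0.02520667  0.06430024] ((479.6200866699219, -24.60945701599121), 28.730831146240234)
purple cup [ 0.38288148 -0.07739307  0.10546923]
spoon [ 0.4008779  -0.1882387   0.01210012] [ 0.32523635 -0.21713684 -0.00370082] [ 0.47101244 -0.02201604  0.96593777]
scene ped 270 [ 0.39483733 -0.34951558  0.10893074] (array([ 393. , -349.3]), array([57.9, 54.5]), 6.5)
scene shaft 31 [ 0.63048459 -0.10856163  0.09048678] (array([ 630.6, -107.6]), array([18.9, 15.3]), 35.1)
scene plate 626 [ 0.6374563  -0.10823754  0.00750977] (array([ 608.1, -106.4]), array([152.5, 168.7]), 82.8)
scene cup 92 [ 0.48237745 -0.02390396  0.06349137] (array([480.9, -24.1]), array([55.9, 57.6]), 79.2)
```

```bash
cat >> h.py <<'E'
from scipy.spatial.transform import Rotation as Ro
def go(x,y,z,yaw):
    """remaining tool-frame shift (mm) and turn for TCP x,y,z (m), tool y at world angle yaw (deg, mod 180), pointing down"""
    s=env.sense();R=Ro.from_rotvec(s["eef_rot"]);a=R.as_matrix()[:,1];cur=np.degrees(np.arctan2(a[1],a[0]))
    yaw=cur+(yaw-cur+90)%180-90;b=np.radians(yaw);Y=np.array([np.cos(b),np.sin(b),0]);Z=np.array([0,0,-1.])
    T=Ro.from_matrix(np.c_[np.cross(Y,Z),Y,Z])
    print("shift",np.round(R.inv().apply(np.array([x,y,z])-s["position"])*1e3,1),"turn",np.round((R.inv()*T).as_rotvec(),4),"yaw",round(cur,2),"pos",np.round(s["position"]*1e3,1),"F",np.round(s["force"],1),"q6",round(s["q"][5],2),"t",round(s["time_s"],2),"op",round(s["opening"],3),"g",round(s["grasp_force"],1))
E
python3 -c "
from h import *
go(.3927,-.351,.36,-82.1)"
```

```text
shift [ 271.5 -123.3   44.1] turn [-1.800e-03 -1.000e-04  1.619e-01] yaw -72.83 pos [ 169.8 -549.1  403.9] F [0.1 0.  0.2] q6 1.46 t 0.1 op 1.003 g 0.0
```

{"fn": "jog_arm", "kwargs": {
  "rows": [
    [[30, -13.5, 5, 0, 0, 0, 1], [50, -23, 8, 0, 0, 0, 1], [55, -25, 9, 0, 0, 0, 1], [55, -25, 9, 0, 0, 0, 1], [50, -23, 8, 0, 0, 0, 1], [31.5, -14, 5, 0, 0, 0, 1], [0, 0, 0, 0, 0, 0.162, 1], [0, 0, 0, 0, 0, 0, 1]]
  ]
}}

```text
time_s: 1.1
position: [0.3929, -0.3507, 0.3602]
eef_rot: [-3.133, -0.221, 0.001]
force: [-0.9, -1.1, -0.0]
opening: 0.998
grasp_force: 0.0
```

```bash
python3 - <<'E'
from h import *
go(.3927,-.351,.36,-82.1)
c=optics.get_calibration("wrist");p,d=optics.capture("wrist");cv2.imwrite("pics/w1.png",p);np.savez("w1.npz",p=p,d=d)
W=cloud(c,d);z=W[...,2];b=(d>0)&(z>.103)&(z<.117)&(np.hypot(W[...,0]-.393,W[...,1]+.351)<.06)
q=W[b];print(b.sum(),q.mean(0),rect(q[:,:2]))
E
```

```text
shift [-0.3  0.3  0.2] turn [-0.0008  0.0007  0.0027] yaw -81.94 pos [ 392.9 -350.7  360.2] F [-0.9 -1.1 -0. ] q6 2.15 t 1.1 op 0.998 g 0.0
6293 [ 0.39507167 -0.35221385  0.10892121] (array([ 393.2, -352.6]), array([54.7, 54. ]), 6.5)
```

View pics/w1.png

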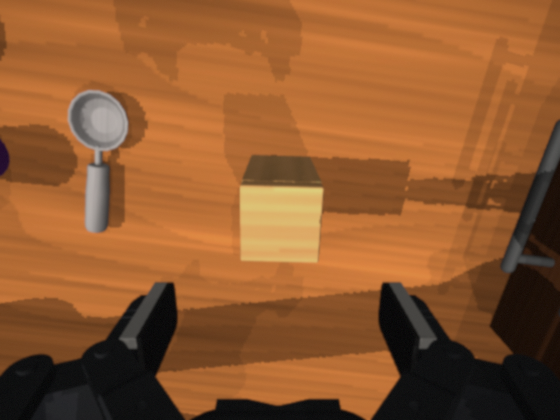

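The wrist view shows the pedestal's top at columns 240–322, rows 185–262, between the open fingers. That puts its centre at (393, -352) mm, turned 6.5°. Next I descend and grip.

{"fn": "jog_arm", "kwargs": {
  "rows": [
    [[0, 1.6, 20, 0, 0, 0.027, 1], [0, 0, 40, 0, 0, 0, 1], [0, 0, 40, 0, 0, 0, 1], [0, 0, 20, 0, 0, 0, 1], [0, 0, 0, 0, 0, 0, 0.4], [0, 0, 0, 0, 0, 0, 0.4], [0, 0, 0, 0, 0, 0, 0.4], [0, 0, 0, 0, 0, 0, 0.4]]
  ],
  "squeeze": 40
}}

```text
time_s: 2.15
position: [0.3932, -0.3532, 0.2416]
eef_rot: [3.135, 0.174, 0.002]
force: [0.2, -0.3, 0.1]
opening: 0.626
grasp_force: 44.6
```

```bash
python3 -c "
from h import *
go(.393,-.3523,.24,-83.5)"
```

```text
shift [-0.2 -0.9  1.6] turn [ 0.0016 -0.0009 -0.0024] yaw -83.64 pos [ 393.2 -353.2  241.6] F [ 0.2 -0.3  0.1] q6 2.18 t 2.15 op 0.626 g 44.6
```

{"fn": "jog_arm", "kwargs": {
  "rows": [
    [[0, 0, -10, 0, 0, 0, 0.4], [0, 0, -30, 0, 0, 0, 0.4], [0, 0, -40, 0, 0, 0, 0.4], [0, 0, -30, 0, 0, 0, 0.4], [0, 0, -15, 0, 0, 0, 0.4], [0, 0, 0, 0, 0, 0, 0.4]]
  ],
  "squeeze": 60
}}

```text
time_s: 2.9
position: [0.3932, -0.353, 0.3667]
eef_rot: [3.135, 0.174, 0.002]
force: [0.4, 0.6, -1.8]
opening: 0.626
grasp_force: 63.4
```

```bash
python3 - <<'E'
from h import *
go(.6273,-.109,.365,-51)
c=optics.get_calibration("wrist");p,d=optics.capture("wrist");cv2.imwrite("pics/w2.png",p)
W=cloud(c,d);P=env.sense()["position"];z=W[...,2];
b=(d>0)&(z>P[2]-.15)&(z<P[2]-.118)&(np.hypot(W[...,0]-P[0],W[...,1]-P[1])<.045)
g=cv2.cvtColor(p,cv2.COLOR_BGR2HSV);b&=(g[...,1]>60)
q=W[b];print(b.sum(),q.mean(0)-P,np.percentile(q[:,2]-P[2],[5,50,95]),rect(q[:,:2]-P[:2]))
E
```

```text
shift [ 259.6 -216.6    1.6] turn [ 0.0023 -0.0007 -0.5698] yaw -83.65 pos [ 393.2 -353.   366.7] F [ 0.4  0.6 -1.8] q6 2.18 t 2.9 op 0.626 g 63.4
22671 [ 0.00878611  0.00022202 -0.13280967] [-0.14459017 -0.13134728 -0.13034533] (array([1.3, 0.3]), array([54.7, 87.9]), 5.9)
```

View pics/w2.png

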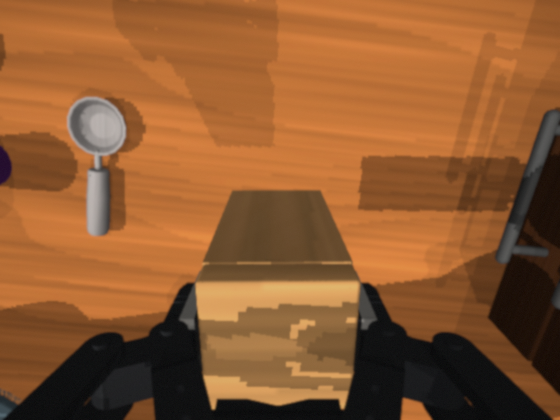

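The wrist view shows the pedestal held upright, with its top's front edge at about rows 263–282 and columns 197–361. I'll check its offset along the pads and whether it is tilted.

```bash
python3 - <<'E'
from h import *
c=optics.get_calibration("wrist");p,d=optics.capture("wrist");s=env.sense()
R=Ro.from_rotvec(s["eef_rot"]).as_matrix();T=(cloud(c,d)-s["position"])@R*1e3
for r in (185,188,192,200,220,240,255,262,266,272,278,282,286,290,310,340,370,395):print(r,np.round(T[r,279],1),np.round(T[r,230],1) )
f=T[200:258,240:320].reshape(-1,3);f=f[np.isfinite(f).all(1)]
A=np.c_[f[:,1:],np.ones(len(f))];print("front face x = a*y+b*z+c",np.linalg.lstsq(A,f[:,0],rcond=None)[0])
E
```

```text
185 [ -1.8   2.5 365.1] [ -2.1 -45.1 366.3]
188 [ -5.    2.5 366. ] [ -4.9 -45.1 365.6]
192 [ 27.4   1.7 237.3] [ -8.8 -45.2 365. ]
200 [ 27.7   1.6 220.2] [ 27.5 -25.7 220.7]
220 [ 27.3   1.4 189.2] [ 27.2 -21.8 189.6]
240 [ 27.2   1.3 165.8] [ 28.  -18.7 164.1]
255 [ 27.2   1.2 151.8] [ 27.  -17.2 152.3]
262 [ 27.3   1.2 145.9] [ 27.1 -16.5 146.4]
266 [ 27.2   1.2 143. ] [ 27.6 -16.  142.3]
272 [ 27.9   1.1 137.4] [ 28.1 -15.3 137.1]
278 [ 27.    1.1 134.9] [ 27.6 -14.9 134. ]
282 [ 27.2   1.1 132. ] [ 27.3 -14.7 131.9]
286 [ 26.4   1.1 131. ] [ 25.6 -14.8 132.3]
290 [ 24.4   1.1 131.8] [ 24.5 -14.8 131.6]
310 [86.1  0.4 30.8] [ 16.4 -15.2 132.4]
340 [  4.6   1.1 132.2] [  4.7 -15.6 132. ]
370 [ -7.9   1.1 131.7] [ -7.5 -16.1 131.3]
395 [-19.5   1.2 132.1] [-18.5 -16.5 131.2]
front face x = a*y+b*z+c [ 1.51511292e-04 -8.28484505e-02  4.26139299e+01]
```

{"fn": "jog_arm", "kwargs": {
  "rows": [
    [[20, -16.5, 0, 0, 0, 0, 0.4], [36, -30, 0, 0, 0, 0, 0.4], [44, -37, 0, 0, 0, 0, 0.4], [44, -37, 0, 0, 0, 0, 0.4], [44, -37, 0, 0, 0, 0, 0.4], [36, -30, 0, 0, 0, 0, 0.4], [24, -20, 0, 0, 0, 0, 0.4], [11.6, -9.1, 0, 0, 0, 0, 0.4]]
  ]
}}

```text
time_s: 4.0
position: [0.6275, -0.1073, 0.3635]
eef_rot: [-3.136, -0.177, 0.005]
force: [-0.1, -0.7, -2.3]
opening: 0.623
grasp_force: 63.4
```

{"fn": "jog_arm", "kwargs": {
  "rows": [
    [[0, 0, 0, 0, 0, -0.1, 0.4], [0, 0, 0, 0, 0, -0.17, 0.4], [0, 0, 0, 0, 0, -0.17, 0.4], [0, 0, 0, 0, 0, -0.13, 0.4], [0, 0, 0, 0, 0, 0, 0.4], [0, 0, 0, 0, 0, 0, 0.4]]
  ]
}}

```text
time_s: 4.75
position: [0.6267, -0.1093, 0.3652]
eef_rot: [-2.962, -1.045, 0.002]
force: [-0.3, 0.5, -1.8]
opening: 0.625
grasp_force: 63.5
```

```bash
python3 - <<'E'
from h import *
go(.6273,-.109,.365,-51)
c=optics.get_calibration("wrist");p,d=optics.capture("wrist");cv2.imwrite("pics/w3.png",p);s=env.sense()
W=cloud(c,d);z=W[...,2];P=s["position"];hs=cv2.cvtColor(p,cv2.COLOR_BGR2HSV)
b=(d>0)&(z>.004)&(z<.012)&(np.hypot(W[...,0]-.627,W[...,1]+.109)<.07)&(hs[...,1]<90)
q=W[b];print(b.sum(),rect(q[:,:2]))
T=(W-P)@Ro.from_rotvec(s["eef_rot"]).as_matrix()*1e3
t=T[b];print("tool-frame plate pcts x",np.percentile(t[:,0],[1,50,99,99.8]),"y",np.percentile(t[:,1],[.5,1,50,99,99.5]))
E
```

```text
shift [0.7 0.2 0.2] turn [-0.0007  0.0009 -0.0024] yaw -51.14 pos [ 626.7 -109.3  365.2] F [-0.3  0.5 -1.8] q6 2.19 t 4.75 op 0.625 g 63.5
4649 (array([641.4, -99.3]), array([57.7, 89.2]), 38.8)
tool-frame plate pcts x [-4.8731703  25.44388815 46.37670877 46.51131766] y [-42.30429552 -41.80447266   1.79699501  45.37247346  45.72994169]
```

View pics/w3.png

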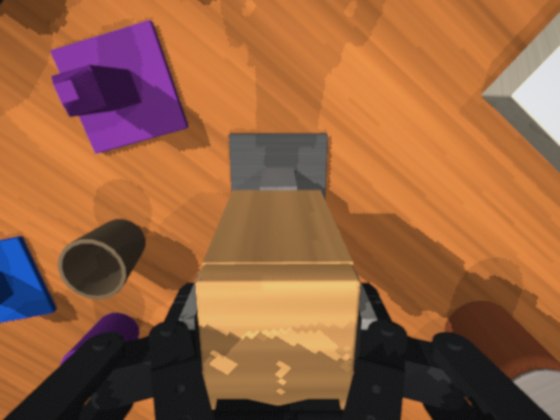

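The plate shows at columns 230–328, rows 132–190, centred under the pedestal to within about 1 mm. I'll nudge along tool x and start lowering.

{"fn": "jog_arm", "kwargs": {
  "rows": [
    [[0.9, 0, 8, 0, 0, 0, 0.4], [0, 0, 12, 0, 0, 0, 0.4], [0, 0, 8, 0, 0, 0, 0.4], [0, 0, 8, 0, 0, 0, 0.4], [0, 0, 8, 0, 0, 0, 0.4], [0, 0, 8, 0, 0, 0, 0.4], [0, 0, 0, 0, 0, 0, 0.4]]
  ]
}}

```text
time_s: 5.68
position: [0.6274, -0.1082, 0.3128]
eef_rot: [-2.961, -1.049, 0.002]
force: [-0.1, -0.2, -1.3]
opening: 0.624
grasp_force: 63.5
```

```bash
python3 -c "
from h import *
go(.6273,-.109,.2497,-51);print(env.sense()['moment'])"
```

```text
shift [-0.5  0.7 63.1] turn [-0.0012  0.001   0.0001] yaw -50.99 pos [ 627.4 -108.2  312.8] F [-0.1 -0.2 -1.3] q6 2.19 t 5.67 op 0.624 g 63.5
[0.03731966 0.03876791 0.01176979]
```

{"fn": "jog_arm", "kwargs": {
  "rows": [
    [[0, 0, 8, 0, 0, 0, 0.4], [0, 0, 9, 0, 0, 0, 0.4], [0, 0, 9, 0, 0, 0, 0.4], [0, 0, 9, 0, 0, 0, 0.4], [0, 0, 9, 0, 0, 0, 0.4], [0, 0, 8, 0, 0, 0, 0.4], [0, 0, 4, 0, 0, 0, 0.4], [0, 0, 0, 0, 0, 0, 0.4]]
  ]
}}

```text
time_s: 6.68
position: [0.6276, -0.1082, 0.2573]
eef_rot: [-2.961, -1.049, 0.001]
force: [0.2, -0.0, -1.1]
opening: 0.626
grasp_force: 63.5
```

```bash
python3 -c "
from h import *
go(.6273,-.109,.2497,-51);print(env.sense()['moment'])"
```

```text
shift [-0.7  0.4  7.6] turn [-0.0004  0.0004  0.0001] yaw -50.99 pos [ 627.6 -108.2  257.3] F [ 0.2 -0.  -1.1] q6 2.19 t 6.67 op 0.626 g 63.5
[-0.00958513 -0.00012644 -0.02558299]
```

{"fn": "jog_arm", "kwargs": {
  "rows": [
    [[0, 0, 2.5, 0, 0, 0, 0.4], [0, 0, 2, 0, 0, 0, 0.4], [0, 0, 1, 0, 0, 0, 0.4], [0, 0, 1, 0, 0, 0, 0.4], [0, 0, 0.5, 0, 0, 0, 0.4], [0, 0, 0, 0, 0, 0, 0.4]]
  ]
}}

```text
time_s: 7.42
position: [0.6277, -0.1083, 0.2507]
eef_rot: [2.961, 1.049, -0.0]
force: [-0.4, 0.4, -1.6]
opening: 0.629
grasp_force: 63.5
```

```bash
python3 -c "
from h import *
go(.6273,-.109,.2497,-51);print(env.sense()['moment'])"
```

```text
shift [-0.8  0.3  1. ] turn [0.0001 0.0001 0.0001] yaw -50.99 pos [ 627.7 -108.3  250.7] F [-0.4  0.4 -1.6] q6 2.19 t 7.42 op 0.629 g 63.5
[-0.00785039 -0.03990864  0.06042142]
```

{"fn": "jog_arm", "kwargs": {
  "rows": [
    [[0, 0, 0.5, 0, 0, 0, 0.4], [0, 0, 0.5, 0, 0, 0, 0.4], [0, 0, 0.5, 0, 0, 0, 0.4], [0, 0, 0, 0, 0, 0, 0.4]]
  ]
}}

```text
time_s: 7.92
position: [0.6277, -0.1082, 0.2497]
eef_rot: [2.961, 1.049, 0.001]
force: [-0.8, 0.5, 2.3]
opening: 0.631
grasp_force: 63.8
```

{"fn": "jog_arm", "kwargs": {
  "rows": [
    [[0, 0, 0.6, 0, 0, 0, 0.4], [0, 0, 0, 0, 0, 0, 0.4]]
  ]
}}

```text
time_s: 8.18
position: [0.6277, -0.1082, 0.2496]
eef_rot: [2.961, 1.049, 0.001]
force: [-2.0, 1.5, 6.8]
opening: 0.626
grasp_force: 64.3
```

It is seated: z stops at 0.2496 m and the force is rising. I release and retreat straight up.

{"fn": "jog_arm", "kwargs": {
  "rows": [
    [[0, 0, -0.6, 0, 0, 0, 0.66], [0, 0, 0, 0, 0, 0, 0.75], [0, 0, 0, 0, 0, 0, 1], [0, 0, 0, 0, 0, 0, 1], [0, 0, -25, 0, 0, 0, 1], [0, 0, -50, 0, 0, 0, 1], [0, 0, -40, 0, 0, 0, 1], [0, 0, 0, 0, 0, 0, 1]]
  ]
}}

```text
time_s: 9.18
position: [0.629, -0.1086, 0.3686]
eef_rot: [2.957, 1.047, 0.011]
force: [-0.8, 0.3, 0.3]
opening: 0.996
grasp_force: 0.0
```

```bash
python3 - <<'E'
from h import *
go(.4798,-.0246,.36,-51)
c=optics.get_calibration("wrist");p,d=optics.capture("wrist")
W=cloud(c,d);z=W[...,2]
b=(d>0)&(z>.108)&(z<.13)&(np.hypot(W[...,0]-.627,W[...,1]+.109)<.06);q=W[b];print("wrist ped",b.sum(),np.median(q[:,2]),rect(q[:,:2]))
for n,lo in(("top",0),("scene",0)):
    c=optics.get_calibration(n);p,d=optics.capture(n);W=cloud(c,d);z=W[...,2]
    b=(d>0)&(z>.108)&(z<.13)&(np.hypot(W[...,0]-.627,W[...,1]+.109)<.05);q=W[b];print(n,"ped",b.sum(),np.median(q[:,2]) if len(q) else 0,rect(q[:,:2]) if len(q)>3 else 0)
    b=(d>0)&(z>.058)&(z<.072)&(np.hypot(W[...,0]-.48,W[...,1]+.0245)<.05);q=W[b];print(n,"cup",b.sum(),cv2.minEnclosingCircle((q[:,:2]*1000).astype(np.float32)) if len(q)>3 else 0)
E
```

```text
shift [ -63.1 -159.3    7.2] turn [ 0.0068 -0.0047  0.0002] yaw -50.99 pos [ 629.  -108.6  368.6] F [-0.8  0.3  0.3] q6 2.19 t 9.18 op 0.996 g 0.0
wrist ped 6316 0.11703817530337311 (array([ 627.9, -108.4]), array([54.7, 54.1]), 39.2)
top ped 0 0 0
top cup 35 ((485.8146057128906, -4.932533264160156), 18.613101959228516)
scene ped 393 0.11710217684044066 (array([ 627.9, -106.9]), array([58.5, 56.1]), 40.8)
scene cup 100 ((481.7449035644531, -23.22475814819336), 30.54055404663086)
```

The pedestal is home, with its top at z≈0.118 m, level and centred at (627.8, -108.4) mm. Next is the cup.

{"fn": "jog_arm", "kwargs": {
  "rows": [
    [[-8, -20, 0, 0, 0, 0, 1], [-14, -36, 2, 0, 0, 0, 1], [-17, -43, 3, 0, 0, 0, 1], [-15, -38, 2, 0, 0, 0, 1], [-9, -22, 0, 0, 0, 0, 1], [0, 0, 0, 0, 0, 0, 1], [0, 0, 0, 0, 0, 0, 1]]
  ]
}}

```text
time_s: 10.2
position: [0.4791, -0.0246, 0.3565]
eef_rot: [-2.961, -1.049, 0.001]
force: [-0.5, 0.3, -0.1]
opening: 1.001
grasp_force: 0.0
```

```bash
python3 - <<'E'
from h import *
c=optics.get_calibration("wrist");p,d=optics.capture("wrist");cv2.imwrite("pics/w4.png",p)
W=cloud(c,d);z=W[...,2]
b=(d>0)&(z>.061)&(z<.07)&(np.hypot(W[...,0]-.48,W[...,1]+.0245)<.045);q=W[b];(x,y),r=cv2.minEnclosingCircle((q[:,:2]*1000).astype(np.float32));print(b.sum(),np.median(q[:,2]),x,y,r)
q=(q[:,:2]*1000);A=np.c_[2*q,np.ones(len(q))];print("fit",np.linalg.lstsq(A,(q**2).sum(1),rcond=None)[0][:2])
go(x/1e3,y/1e3,.2,-51)
E
```

```text
1154 0.06386298348004098 481.1965026855469 -25.099374771118164 28.816686630249023
fit [481.37778088 -24.91252458]
shift [  1.2   1.4 156.7] turn [-0.      0.0003 -0.0002] yaw -51.01 pos [479.4 -24.7 356.7] F [-0.   0.5 -0.4] q6 2.28 t 10.25 op 1.0 g 0.0
```

View pics/w4.png

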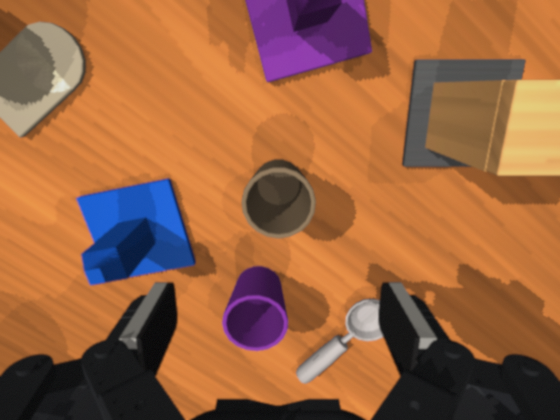

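The grey cup's rim is centred at pixel (279,201), which is (481.2, -25) mm. There is clear room for the fingers on both sides.

{"fn": "jog_arm", "kwargs": {
  "rows": [
    [[1.2, 1.4, 25, 0, 0, 0, 1], [0, 0, 45, 0, 0, 0, 1], [0, 0, 45, 0, 0, 0, 1], [0, 0, 30, 0, 0, 0, 1], [0, 0, 14, 0, 0, 0, 1], [0, 0, 0, 0, 0, 0, 1], [0, 0, 0, 0, 0, 0, 0.75], [0, 0, 0, 0, 0, 0, 0.5]]
  ],
  "squeeze": 30
}}

```text
time_s: 11.25
position: [0.4815, -0.0247, 0.1998]
eef_rot: [2.96, 1.049, 0.004]
force: [-1.2, 0.8, 6.8]
opening: 0.656
grasp_force: 30.4
```

{"fn": "jog_arm", "kwargs": {
  "rows": [
    [[0, 0, 0, 0, 0, 0, 0.5], [0, 0, 0, 0, 0, 0, 0.5]]
  ]
}}

```text
time_s: 11.5
position: [0.4814, -0.0247, 0.1998]
eef_rot: [2.96, 1.049, 0.005]
force: [-1.2, 0.5, 6.4]
opening: 0.655
grasp_force: 31.0
```

```bash
python3 -c "
from h import *
go(.4812,-.025,.197,-51)"
```

```text
shift [-0.3  0.1  2.8] turn [ 0.0023 -0.0023  0.0003] yaw -50.98 pos [481.4 -24.7 199.8] F [-1.2  0.5  6.4] q6 2.28 t 11.5 op 0.655 g 31.0
```

{"fn": "jog_arm", "kwargs": {
  "rows": [
    [[0, 0, -5, 0, 0, 0, 0.5], [0, 0, -20, 0, 0, 0, 0.5], [0, 0, -40, 0, 0, 0, 0.5], [0, 0, -45, 0, 0, 0, 0.5], [0, 0, -35, 0, 0, 0, 0.5], [0, 0, -17, 0, 0, 0, 0.5], [0, 0, 0, 0, 0, 0, 0.5]]
  ],
  "squeeze": 35
}}

```text
time_s: 12.38
position: [0.481, -0.0248, 0.3618]
eef_rot: [2.959, 1.048, 0.005]
force: [-0.5, 0.4, -1.9]
opening: 0.653
grasp_force: 37.7
```

```bash
python3 - <<'E'
from h import *
go(.6278,-.1084,.355,-51)
c=optics.get_calibration("wrist");p,d=optics.capture("wrist");cv2.imwrite("pics/w5.png",p);s=env.sense()
R=Ro.from_rotvec(s["eef_rot"]).as_matrix();T=(cloud(c,d)-s["position"])@R*1e3
b=(d>0)&(abs(T[...,2]-135)<5)&(np.hypot(T[...,0],T[...,1])<36);t=T[b];print(b.sum(),np.median(t[:,2]),np.percentile(t,[1,99],axis=0))
x=t[t[:,0]>5][:,2];print(np.median(x),cv2.minEnclosingCircle(t[:,:2].astype(np.float32)))
E
```

```text
shift [ 61.4 157.3   7.4] turn [ 0.0028 -0.0022  0.0001] yaw -50.99 pos [481.  -24.8 361.8] F [-0.5  0.4 -1.9] q6 2.28 t 12.38 op 0.653 g 37.7
8102 134.76612386000392 [[-25.73669111 -31.23301076 130.59478131]
 [ 28.03878315  32.5727124  139.87787004]]
134.49111306117427 ((5.24116849899292, -0.22703373432159424), 34.85737228393555)
```

View pics/w5.png

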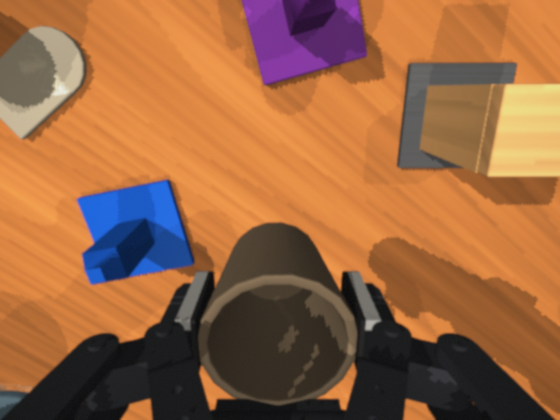

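The cup is held level, its rim centred between the fingers at about pixel (278,338). Next I carry it over the pedestal.

{"fn": "jog_arm", "kwargs": {
  "rows": [
    [[6, 15, 0, 0, 0, 0, 0.5], [12, 31, 0, 0, 0, 0, 0.5], [14, 36, 0, 0, 0, 0, 0.5], [14, 36, 0, 0, 0, 0, 0.5], [10, 25, 0, 0, 0, 0, 0.5], [5.4, 14.3, 0, 0, 0, 0, 0.5], [0, 0, 0, 0, 0, 0, 0.5], [0, 0, 0, 0, 0, 0, 0.5]]
  ]
}}

```text
time_s: 13.42
position: [0.6269, -0.1082, 0.3591]
eef_rot: [-2.96, -1.048, 0.003]
force: [0.1, -0.2, -0.6]
opening: 0.652
grasp_force: 37.7
```

```bash
python3 -c "
from h import *
go(.6278,-.1084,.3176,-51)"
```

```text
shift [ 0.6  0.8 41.5] turn [-0.0017  0.0012  0.    ] yaw -51.0 pos [ 626.9 -108.2  359.1] F [ 0.1 -0.2 -0.6] q6 2.19 t 13.43 op 0.652 g 37.7
```

{"fn": "jog_arm", "kwargs": {
  "rows": [
    [[0.6, 0.8, 8, 0, 0, 0, 0.5], [0, 0, 12, 0, 0, 0, 0.5], [0, 0, 8, 0, 0, 0, 0.5], [0, 0, 5, 0, 0, 0, 0.5], [0, 0, 3, 0, 0, 0, 0.5], [0, 0, 1.5, 0, 0, 0, 0.5], [0, 0, 1, 0, 0, 0, 0.5], [0, 0, 0, 0, 0, 0, 0.5]]
  ]
}}

```text
time_s: 14.42
position: [0.6283, -0.1085, 0.3219]
eef_rot: [2.961, 1.049, 0.0]
force: [-0.2, 0.9, -1.3]
opening: 0.652
grasp_force: 37.7
```

{"fn": "jog_arm", "kwargs": {
  "rows": [
    [[0, 0, 1, 0, 0, 0, 0.5], [0, 0, 1, 0, 0, 0, 0.5], [0, 0, 0.7, 0, 0, 0, 0.5], [0, 0, 0.5, 0, 0, 0, 0.5], [0, 0, 0, 0, 0, 0, 0.5]]
  ]
}}

```text
time_s: 15.05
position: [0.6282, -0.1085, 0.3184]
eef_rot: [2.961, 1.049, -0.0]
force: [-0.3, 0.8, -1.1]
opening: 0.655
grasp_force: 37.7
```

{"fn": "jog_arm", "kwargs": {
  "rows": [
    [[0, 0, 0.5, 0, 0, 0, 0.5], [0, 0, 0.4, 0, 0, 0, 0.5], [0, 0, 0, 0, 0, 0, 0.5]]
  ]
}}

```text
time_s: 15.42
position: [0.6283, -0.1085, 0.318]
eef_rot: [2.961, 1.049, 0.001]
force: [-0.5, -0.1, 0.7]
opening: 0.655
grasp_force: 37.8
```

The cup is touching the pedestal. I press slightly more, then release.

{"fn": "jog_arm", "kwargs": {
  "rows": [
    [[0, 0, 0.3, 0, 0, 0, 0.5], [0, 0, 0, 0, 0, 0, 0.68], [0, 0, 0, 0, 0, 0, 0.75], [0, 0, 0, 0, 0, 0, 1], [0, 0, 0, 0, 0, 0, 1], [0, 0, 0, 0, 0, 0, 1]]
  ]
}}

```text
time_s: 16.18
position: [0.6282, -0.1085, 0.3172]
eef_rot: [2.961, 1.049, -0.0]
force: [-0.1, -0.3, 0.2]
opening: 1.003
grasp_force: 0.0
```

{"fn": "jog_arm", "kwargs": {
  "rows": [
    [[0, 0, -10, 0, 0, 0, 1], [0, 0, -25, 0, 0, 0, 1], [0, 0, -30, 0, 0, 0, 1], [0, 0, -20, 0, 0, 0, 1], [0, 0, -10, 0, 0, 0, 1], [0, 0, 0, 0, 0, 0, 1]]
  ]
}}

```text
time_s: 16.92
position: [0.6284, -0.1086, 0.4131]
eef_rot: [2.96, 1.048, 0.002]
force: [-0.1, 1.4, 0.2]
opening: 1.004
grasp_force: 0.0
```

```bash
python3 - <<'E'
from h import *
go(.6278,-.1084,.41,-51)
for n in("wrist","scene"):
    c=optics.get_calibration(n);p,d=optics.capture(n);W=cloud(c,d);z=W[...,2]
    b=(d>0)&(z>.179)&(z<.19)&(np.hypot(W[...,0]-.628,W[...,1]+.108)<.045);q=W[b]
    print(n,b.sum(),np.median(q[:,2]),cv2.minEnclosingCircle((q[:,:2]*1000).astype(np.float32)))
    if n=="scene":cv2.imwrite("pics/s6.png",p)
E
```

```text
shift [-0.4 -0.5  3.1] turn [ 0.0014 -0.0009  0.0001] yaw -51.0 pos [ 628.4 -108.6  413.1] F [-0.1  1.4  0.2] q6 2.19 t 16.93 op 1.004 g 0.0
wrist 1860 0.18180381819945193 ((627.5777587890625, -109.07984161376953), 28.930126190185547)
scene 103 0.18234137049737653 ((627.6416015625, -107.12422180175781), 29.295917510986328)
```

View pics/s6.png

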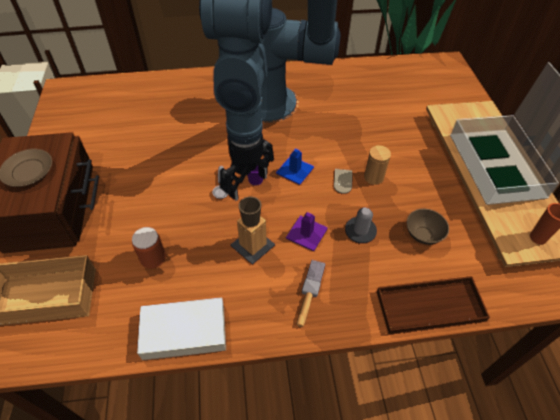

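The scene view shows the cup standing upright on the seated pedestal at (250,225). The gripper is clear and the other objects look undisturbed.

```bash
python3 -c "
from bench import env
print(env.hand_in())"
```

```text
the job is handed in; nothing more can be done
None
```

The pedestal sits fully home on the square stand, the cup stands upright within about 1 mm of the middle of its top, and the job was handed in at about 17 s.

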